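Find the loose blank cap on the hose distributor and mark it

TASK

One of the three blank caps on the red hose distributor has worked loose. Try the caps by pushing their levers gently counter-clockwise (seen from above), never pressing on a cap with more than 15 N; when you find the one that gives, turn it on until its lever stands at least 30 degrees out of line and leave it so. Then put the yellow marker ring flat on that cap, over its stud, and let go, leaving the tight caps in place and the other things on the bench where they are.

Things in the scene. Friction and masses are not known exactly. Their poses are not given: they have to be found in the camera images.
- manifold: three-way hose distributor, red casting fixed to the bench: a bar 75 x 420 x 40 mm (x, y, z) carrying three upright outlets of 80 mm diameter whose rims are 95 mm above the bench, 160 mm apart along its y. Origin: centre of its underside; its x points away from the levers
- cap_a: aluminium blank cap on the +y end outlet, 86 mm diameter, 20 mm thick, turning only about its vertical axis: counter-clockwise seen from above to unscrew, up to a hard stop at 60 degrees; it starts at its clockwise stop with its x parallel to the distributor's x. Origin: centre of its underside, 95 mm above the bench. Caps look alike; any one can be the loose one
- cap_a_seat (a point): centre of the flat top of cap_a, 115.5 mm above the bench, where the marker's underside belongs; a brass stud of 10 mm diameter rises 28 mm from here
- cap_a_lever (a point): on top of the black lever of cap_a, 85 mm from the axis. The lever sticks out along the cap's -x, 14 mm wide, 12 mm thick, end 105 mm from the axis, top 109 mm above the bench. Pushed at 80 mm from the axis, the loose cap keeps turning at about 2 N and stays where left; a tight cap gives 3 or 4 degrees of slack, then holds at any allowed push
- cap_b: aluminium blank cap on the middle outlet, 86 mm diameter, 20 mm thick, turning only about its vertical axis: counter-clockwise seen from above to unscrew, up to a hard stop at 60 degrees; it starts at its clockwise stop with its x parallel to the distributor's x. Origin: centre of its underside, 95 mm above the bench. Caps look alike; any one can be the loose one
- cap_b_seat (a point): centre of the flat top of cap_b, 115.5 mm above the bench, where the marker's underside belongs; a brass stud of 10 mm diameter rises 28 mm from here
- cap_b_lever (a point): on top of the black lever of cap_b, 85 mm from the axis. The lever sticks out along the cap's -x, 14 mm wide, 12 mm thick, end 105 mm from the axis, top 109 mm above the bench. Pushed at 80 mm from the axis, the loose cap keeps turning at about 2 N and stays where left; a tight cap gives 3 or 4 degrees of slack, then holds at any allowed push
- cap_c: aluminium blank cap on the -y end outlet, 86 mm diameter, 20 mm thick, turning only about its vertical axis: counter-clockwise seen from above to unscrew, up to a hard stop at 60 degrees; it starts at its clockwise stop with its x parallel to the distributor's x. Origin: centre of its underside, 95 mm above the bench. Caps look alike; any one can be the loose one
- cap_c_seat (a point): centre of the flat top of cap_c, 115.5 mm above the bench, where the marker's underside belongs; a brass stud of 10 mm diameter rises 28 mm from here
- cap_c_lever (a point): on top of the black lever of cap_c, 85 mm from the axis. The lever sticks out along the cap's -x, 14 mm wide, 12 mm thick, end 105 mm from the axis, top 109 mm above the bench. Pushed at 80 mm from the axis, the loose cap keeps turning at about 2 N and stays where left; a tight cap gives 3 or 4 degrees of slack, then holds at any allowed push
- marker: yellow plastic marker ring lying flat on the bench: outer diameter 46 mm, hole 24 mm, 24 mm high, 40 g. Origin: centre of its underside
- gasket: black rubber sealing ring, 54 mm diameter, 10 mm high, bystander; it and the marker lie to either side of the distributor, either way round
- spare_cap: spare aluminium cap without lever, 80 mm diameter, 28 mm high, bystander
- spanner: steel spanner lying on the bench in front of the distributor, bystander
- jar: green glass jar, 80 mm diameter, 100 mm high, bystander; origin at its underside
- mug: white mug, 80 mm diameter, 90 mm high, bystander; origin at its underside
There are look-alikes about, which are no part of the job. Of the things shaped like the marker, the yellow one is meant.

How it is judged:
By the outcome, as a careful person would: the job done as asked, in the order asked, and still so for the second after the job is handed in, with the robot touching nothing.
It also fails if it takes over 72 s, if anything falls off the work surface, if the arm or the gripper's body presses on something with over 40 N, if the wrist force passes 120 N, or if a joint passes its speed limit or range.

ROBOT

A 7-joint arm with a two-finger parallel gripper is mounted at the origin on the work surface. World frame = base frame: x ahead of the robot, y to its left, z up, the work surface at z = 0. Lengths are in m, angles in rad, forces in N, time in s.
With the tool pointing down it reaches from about 0.425 to 0.825 m from the base axis. Payload 3.6 kg.
Tool frame: the origin (TCP) lies on the centre line of the jaws, within the pads' length; the fingertips stand 14 mm ahead of it and the grasp point (between the pads) lies 5 mm behind it; z points along the fingers, y is the line along which they close (so a half turn about z gives the same grasp; the last joint's range is limited). The gripper opens to 93 mm and grips with 3 to 60 N. Pads are 15 mm wide; open, the fingers measure 128 mm over their backs; the gripper's body (75 mm by 188 mm) begins 65 mm behind the grasp point.
Start: joints at [-1.21, 0.615, -0.013, 1.423, 0.008, 1.103, -0.04], TCP at [0.245, 0.602, 0.233] pointing down, gripper open.
Joint ranges: [-3.12, 3.12], [-0.3, 2.06], [-1.34, 1.32], [0.26, 2.42], [-1.36, 4.5], [0.01, 1.98], [-2.84, 2.84]. Speed limits (rad/s): [2.79, 2.79, 3.14, 3.14, 3.14, 3.14, 3.14].

INTERFACE

Orientations are given as a unit quaternion [x, y, z, w].
In Python, from station import arm gives the robot as it stands. Calls block until the motion is done:
- arm.movep(position, orientation): joint-space move of the TCP to a pose.
- arm.move_linear(position, attitude=None, speed=0.15, until_force=None): straight line of the TCP; attitude=None keeps the orientation; speed is the mean speed in m/s. With until_force (N) it stops when the force on the tool has changed by that much, and returns True; else False.
- arm.goto_joints(angles): joint-space move.
- arm.command_gripper(opening): opening from 0.0 (shut) to 1.0 (fully open); the grip force is fixed at half the most; returns when the fingers have stopped.
- arm.hold(seconds).
- arm.inverse_kinematics(position, orientation): joint angles nearest the present ones, or None.
- arm.state(): the state.
- arm.read_camera(name): name is "scene" or "side" or "wrist"; returns a dict with "pixels" (400x640x3 uint8, red, green, blue), "K" (3x3 intrinsics, pixels), "R" (3x3) and "t" (3): a world point X has camera coordinates R X + t. Camera axes: x right, y down, z forward; pixel columns grow to the right and rows downward; lengths in m; the calibration is good to about 2 mm. A picture is of the moment at which its call begins. There is no depth.
A pose or a line that the arm cannot do raises arm.PlanningError and nothing moves.
- arm.hand_in(): hands the job in; it is judged then, once.
The state is a dict: "t": time; "joint_positions": joint angles; "qvel": joint speeds; "effort": joint torques, N m; "tcp_pos": TCP position; "ee_rot": TCP orientation; "wrist_force": force on the tool from outside, world axes, zero at the start; "moment": the same for the moment, N m; "grip_width": opening from 0.0 (shut) to 1.0 (fully open); "grasp_force": force on a finger pad.
Only numpy, scipy, OpenCV 4.12 (cv2) and the standard library are available. Lean on these libraries where they do the work, as an engineer would, in place of code of your own. Each camera call takes 0.05 s, during which the arm holds its last target. There are 200 camera calls.

## Working session

There is one attempt and no reset: what is moved stays moved. The work goes in short steps, each a Python script; the robot and the scene stay as the last script left them, time stands still between calls to the robot, and variables do not carry over. Pictures are saved under pics/ and viewed, at most 10 in all, crops included, and the job is handed in when it is done.

```bash
ls; mkdir -p pics; python3 - <<'E'
from station import arm
import cv2,numpy as np
s=arm.state(); print(s['t'],s['tcp_pos'],s['ee_rot'],s['wrist_force'])
for n in("scene","side"):
    c=arm.read_camera(n); cv2.imwrite(f"pics/{n}0.png",c["pixels"][:,:,::-1]); print(n,c["K"].tolist(),c["R"].round(3).tolist(),c["t"])
E
```

```text
pics
0.0 [0.24488241 0.60127874 0.23150931] [ 1.92125611e-01  9.81369520e-01 -1.25043452e-03 -2.25137766e-04] [0.43510402 0.33575075 0.10144573]
scene [[511.1772903966266, 0.0, 311.7113700207188], [0.0, 511.1772903966266, 200.64820560048577], [0.0, 0.0, 1.0]] [[0.482, 0.876, -0.01], [0.694, -0.389, -0.606], [-0.535, 0.286, -0.795]] [-0.27750601 -0.31347838  1.70620816]
side [[518.7852741463857, 0.0, 315.4994703012578], [0.0, 518.7852741463857, 199.71985015813814], [0.0, 0.0, 1.0]] [[0.739, -0.673, 0.005], [-0.5, -0.554, -0.666], [0.451, 0.489, -0.746]] [-0.40149871  0.34327397  0.98300965]
```

View pics/scene0.png

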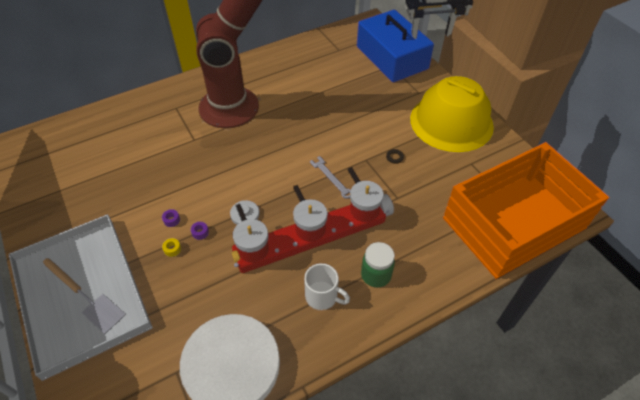

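View pics/side0.png

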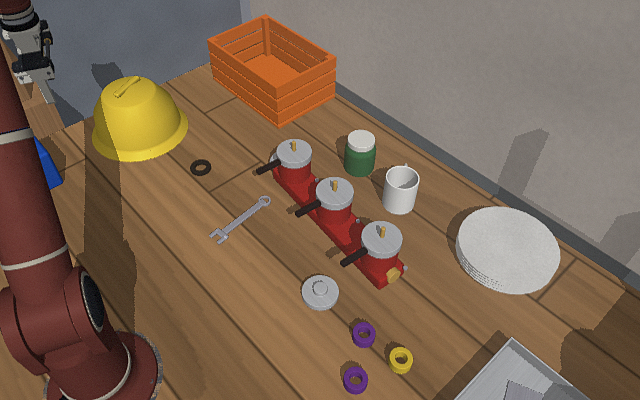

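Scene picture: the distributor has caps near (250,234), (310,213) and (367,195), with levers pointing towards the robot. There are three ring candidates: yellow at (172,247), purple at (171,217) and purple at (200,230). The yellow one fits the description. The black ring at (396,156) is the gasket. The side view agrees, with yellow at (401,360) and purples at (364,334) and (355,380). I'll confirm with an enlarged crop.

```bash
python3 - <<'E'
import cv2,numpy as np
a=cv2.imread("pics/scene0.png")[150:270,150:400]; b=cv2.imread("pics/side0.png")[130:395,240:420]
a=cv2.resize(a,None,fx=2.0*0.8,fy=2.0*0.8,interpolation=cv2.INTER_CUBIC); b=cv2.resize(b,None,fx=2.2,fy=2.2,interpolation=cv2.INTER_CUBIC)
o=np.zeros((600,800,3),np.uint8); o[:a.shape[0],:a.shape[1]]=a; o[:b.shape[0],402:402+b.shape[1]]=b[:600,:398]
cv2.imwrite("pics/crop1.png",o)
for n in("scene0","side0"):
    im=cv2.imread(f"pics/{n}.png"); h=cv2.cvtColor(im,cv2.COLOR_BGR2HSV)
    m=cv2.inRange(h,(20,130,90),(35,255,255)); k,_,st,ce=cv2.connectedComponentsWithStats(m)
    print(n,"yellow",[(st[i].tolist(),ce[i].round(1).tolist()) for i in range(1,k) if st[i,4]>8])
    m=cv2.inRange(h,(0,0,110),(179,40,235)); k,_,st,ce=cv2.connectedComponentsWithStats(m)
    print(n,"grey",[(st[i].tolist(),ce[i].round(1).tolist()) for i in range(1,k) if 400<st[i,4]<2500])
E
```

```text
scene0 yellow [([164, 0, 36, 73, 1484], [182.8, 33.0]), ([410, 75, 85, 78, 5024], [453.4, 115.6]), ([366, 186, 3, 7, 14], [366.8, 189.1]), ([309, 206, 2, 5, 10], [309.5, 208.0]), ([248, 226, 3, 7, 10], [248.9, 229.0]), ([162, 238, 19, 19, 302], [171.2, 247.0]), ([232, 252, 7, 10, 45], [235.1, 255.9])]
scene0 grey [([311, 157, 73, 53, 995], [355.4, 189.4]), ([230, 201, 38, 50, 1164], [247.9, 226.9]), ([294, 200, 33, 30, 728], [309.4, 214.0]), ([365, 243, 29, 26, 610], [378.9, 255.5]), ([305, 264, 44, 46, 1383], [322.6, 286.8])]
side0 yellow [([91, 76, 98, 86, 6349], [136.5, 120.7]), ([292, 141, 4, 10, 28], [293.4, 145.9]), ([333, 181, 4, 10, 31], [334.5, 185.5]), ([380, 227, 5, 11, 30], [382.2, 232.3]), ([386, 267, 14, 16, 116], [392.3, 274.4]), ([388, 347, 25, 28, 490], [400.1, 360.0])]
side0 grey [([348, 130, 27, 23, 516], [361.0, 140.7]), ([270, 139, 42, 30, 819], [293.2, 153.6]), ([383, 163, 36, 52, 1380], [400.2, 189.5]), ([316, 177, 38, 33, 940], [334.6, 193.3]), ([209, 195, 62, 49, 511], [239.6, 219.3]), ([361, 221, 42, 38, 1139], [381.6, 239.4]), ([302, 275, 37, 36, 1036], [320.0, 292.3])]
```

View pics/crop1.png

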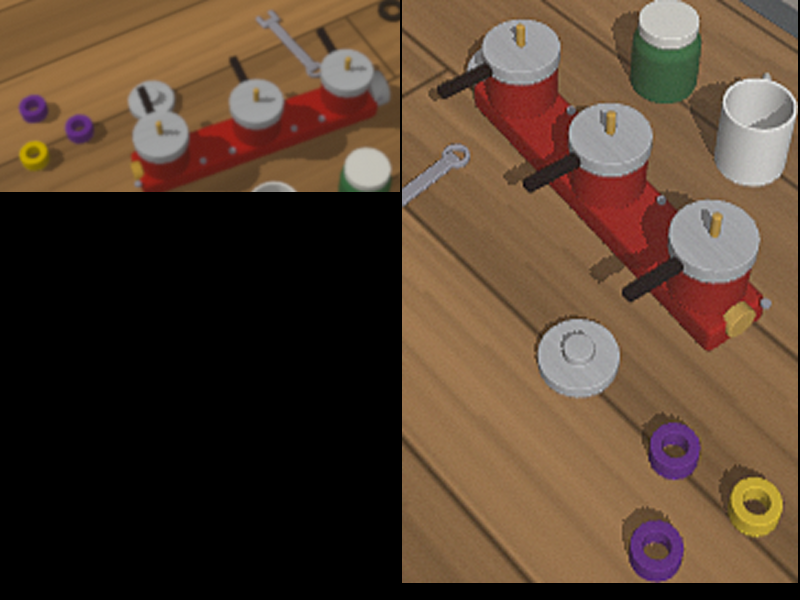

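The crop confirms the ring: the yellow one, with hole and height as described, is at side (400,360) and scene (171,247). The two purple ones are decoys. Next I'll compute positions.

```bash
cat > h.py <<'E'
from station import arm
import cv2,numpy as np
from scipy.spatial.transform import Rotation as Rn
def ray(c,u,z):
    d=c["R"].T@np.linalg.inv(c["K"])@[u[0],u[1],1]; o=-c["R"].T@c["t"]; return o+d*(z-o[2])/d[2]
def tri(c1,u1,c2,u2):
    P=[c["K"]@np.c_[c["R"],c["t"]] for c in(c1,c2)]
    X=cv2.triangulatePoints(P[0],P[1],np.array(u1,float).reshape(2,1),np.array(u2,float).reshape(2,1)).ravel(); return X[:3]/X[3]
def down(yaw): # tool z down, tool y (jaw line) at angle yaw from world y
    return (Rn.from_euler('z',yaw)*Rn.from_quat([0,1,0,0])).as_quat()
E
python3 - <<'E'
from h import *
a,b=arm.read_camera("scene"),arm.read_camera("side")
np.set_printoptions(precision=4,suppress=True)
P=dict(A=((366.8,189.1),(293.4,145.9),.1295),B=((309.5,208),(334.5,185.5),.1295),C=((248.9,229),(382.2,232.3),.1295),
 M=((171.2,247),(400.1,360),.012),p1=((171,217),(355,380),.012),p2=((200,230),(364,334),.012),gask=((396,156),(201,167),.005))
for k,(u,v,z) in P.items(): print(k,tri(a,u,b,v),ray(a,u,z),ray(b,v,z))
# lever tips, z=.106
for k,v in dict(A=(259,170.5),B=(299,213),C=(345,262)).items(): print("lev",k,ray(b,v,.103))
q=down(0)
print(Rn.from_quat(q).as_matrix(), Rn.from_quat(arm.state()["ee_rot"]).as_matrix())
E
```

```text
A [0.6053 0.1473 0.1304] [0.6047 0.1479 0.1295] [0.6059 0.1478 0.1295]
B [ 0.5874 -0.012   0.132 ] [ 0.5856 -0.0107  0.1295] [ 0.5891 -0.0109  0.1295]
C [ 0.57   -0.1712  0.1305] [ 0.5692 -0.1706  0.1295] [ 0.5706 -0.1712  0.1295]
M [ 0.4424 -0.353   0.0127] [ 0.442  -0.3532  0.012 ] [ 0.4427 -0.3526  0.012 ]
p1 [ 0.3494 -0.3215  0.0135] [ 0.3479 -0.3207  0.012 ] [ 0.3501 -0.322   0.012 ]
p2 [ 0.4296 -0.2672  0.0134] [ 0.4282 -0.2662  0.012 ] [ 0.4303 -0.2677  0.012 ]
gask [0.46   0.3563 0.0039] [0.46   0.3569 0.005 ] [0.4594 0.3537 0.005 ]
lev A [0.5091 0.1598 0.103 ]
lev B [ 0.4929 -0.0011  0.103 ]
lev C [ 0.4766 -0.1603  0.103 ]
[[-1.  0.  0.]
 [ 0.  1.  0.]
 [ 0.  0. -1.]] [[-0.9261  0.3772 -0.0006]
 [ 0.3772  0.9261 -0.0014]
 [-0.     -0.0015 -1.    ]]
```

```bash
cat >> h.py <<'E'
CAP=dict(A=np.array([.6055,.1476]),B=np.array([.5875,-.0112]),C=np.array([.5699,-.1710]))
d=CAP["A"]-CAP["C"]; my=d/np.linalg.norm(d); mx=np.array([my[1],-my[0]]); YAW=np.arctan2(mx[1],mx[0])
def p3(xy,z): return np.r_[xy,z]
def show(*m):
    s=arm.state(); print(*m,"t",round(s["t"],2),"tcp",s["tcp_pos"].round(4),"F",np.round(s["wrist_force"],2),"g",round(s["grip_width"],3),round(float(np.max(s["grasp_force"])),1))
ZP=.099
def probe(k,cl=.17):
    q=down(YAW); s=CAP[k]-.08*mx+.040*my
    arm.movep(p3(s,cl),q); r=arm.move_linear(p3(s,ZP),speed=.15,until_force=8); show(k,"down",r)
    r=arm.move_linear(p3(s-.010*my,ZP),speed=.06,until_force=5)
    if not r: r=arm.move_linear(p3(s-.036*my,ZP),speed=.02,until_force=5)
    show(k,"push",r); print("travel along -y",round(float(-(arm.state()["tcp_pos"][:2]-s)@my),4)); return r
def back(k,cl=.17):
    p=arm.state()["tcp_pos"]; b=p[:2]+.02*my
    arm.move_linear(p3(b,ZP),speed=.1); arm.move_linear(p3(b,cl),speed=.2)
E
python3 - <<'E'
from h import *
print(YAW,np.linalg.norm(d)); arm.command_gripper(0.0); show("shut")
print("tight?",probe("A"))
E
```

```text
-0.11127726932040782 0.32058278182085825
shut t 1.65 tcp [0.2451 0.602  0.2326] F [-0.61 -1.04  0.41] g 0.006 0.0
A down False t 4.09 tcp [0.5308 0.1969 0.0995] F [ 0.65 -0.52  0.53] g 0.003 0.0
A push False t 5.86 tcp [0.5267 0.1603 0.0991] F [1.43 2.41 0.39] g 0.006 0.7
travel along -y 0.0361
tight? False
```

```bash
cat >> h.py <<'E'
def turn(k,angs,w=.0245):
    for a in angs:
        R=Rn.from_euler('z',np.deg2rad(a)).as_matrix()[:2,:2]
        r=arm.move_linear(p3(CAP[k]+R@(-.08*mx+w*my),ZP),down(YAW+np.deg2rad(a)),speed=.03,until_force=5)
        show(k,a,r)
        if r: break
E
python3 - <<'E'
from h import *
turn("A",[18,24,30])
c=arm.read_camera("side"); cv2.imwrite("pics/side1.png",cv2.resize(c["pixels"][80:320,180:500,::-1],None,fx=2,fy=2))
E
```

```text
A 18 False t 6.33 tcp [0.5221 0.1549 0.099 ] F [0.91 0.55 0.95] g 0.002 0.2
A 24 False t 6.77 tcp [0.5217 0.1462 0.0989] F [ 0.37  0.27 -0.15] g 0.003 0.0
A 30 False t 7.21 tcp [0.5222 0.1377 0.0989] F [0.23 0.12 0.31] g 0.007 0.1
```

View pics/side1.png

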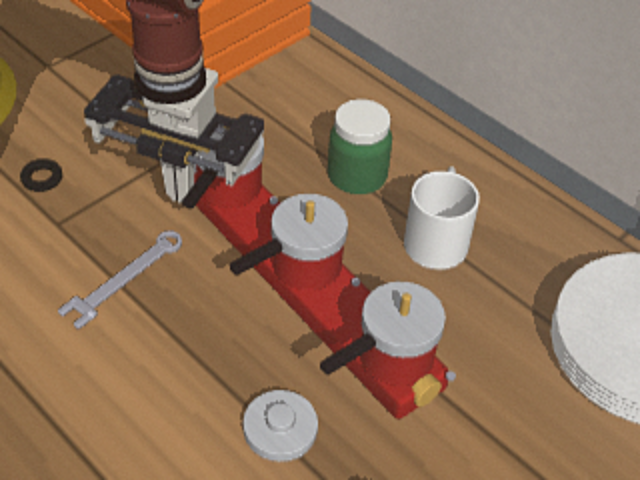

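The picture shows cap A's lever at (200,190) turned well out of line with the others, so A is the loose cap. I'll turn it further, back off and check the angle.

```bash
python3 - <<'E'
from h import *
turn("A",[36,42,48])
a=np.deg2rad(48); n=Rn.from_euler('z',a).as_matrix()[:2,:2]@my
p=arm.state()["tcp_pos"]; b=p[:2]+.02*n
arm.move_linear(p3(b,ZP),speed=.1); arm.move_linear(p3(b,.2),speed=.2); arm.command_gripper(.68)
arm.movep(p3([.4424,-.353],.16),down(np.deg2rad(-50)))
show("hover"); print(arm.state()["joint_positions"])
c=arm.read_camera("side"); cv2.imwrite("pics/side2.png",c["pixels"][60:395,160:560,::-1].repeat(1,0))
w=arm.read_camera("wrist"); cv2.imwrite("pics/w2.png",w["pixels"][:,:,::-1])
h=cv2.cvtColor(w["pixels"],cv2.COLOR_RGB2HSV);m=cv2.inRange(h,(20,130,90),(35,255,255));k,_,st,ce=cv2.connectedComponentsWithStats(m)
for i in range(1,k):
    if st[i,4]>100: print(st[i],ce[i],ray(w,ce[i],.018))
E
```

```text
A 36 False t 7.7 tcp [0.5238 0.1292 0.0989] F [-0.73  0.17 -0.37] g 0.004 0.1
A 42 False t 8.14 tcp [0.5263 0.1207 0.099 ] F [ 0.85 -0.78  0.88] g 0.008 0.1
A 48 False t 8.58 tcp [0.5296 0.1126 0.099 ] F [-0.18 -0.14  0.02] g 0.002 0.1
hover t 12.47 tcp [ 0.4438 -0.3512  0.16  ] F [ 0.73 -0.11 -0.13] g 0.68 0.0
[ 0.56435246  0.56727171  0.10424717  1.76405985 -0.07911542  0.81425612
  1.40842095]
[493 159  43  32 867] [515.35409458 173.80046136] [ 0.57546891 -0.21436613  0.018     ]
[ 294  169   49   50 1628] [318.08476658 193.98771499] [ 0.44297194 -0.35281858  0.018     ]
[171 261  28  63 712] [180.7738764  293.60674157] [ 0.40148688 -0.53067579  0.018     ]
[443 262  28  62 663] [460.81749623 295.04826546] [ 0.63076824 -0.33879146  0.018     ]
[ 214  336  416   26 6407] [444.88606212 350.91415639] [ 0.66830362 -0.39880941  0.018     ]
```

View pics/side2.png

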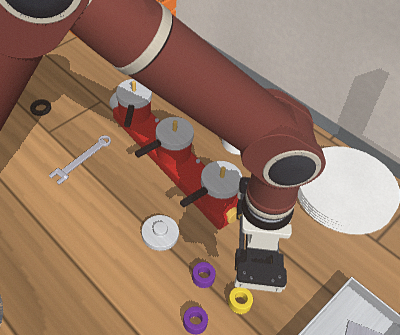

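View pics/w2.png

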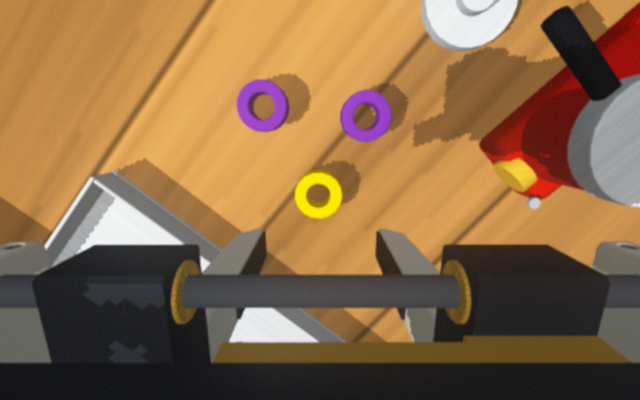

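Cap A's lever now stands clearly turned, with its tip near (287,184) in full-frame side pixels. The wrist view shows the yellow ring at (318,194) between the open fingers and puts it at (0.443,-0.353), which matches. I'll check the lever angle numerically and grasp.

```bash
python3 - <<'E'
from h import *
c=arm.read_camera("side")
v=ray(c,(287,184),.104)[:2]-CAP["A"]; print("lever r",np.linalg.norm(v),"deg",np.rad2deg(np.arctan2(np.cross(-mx,v),-mx@v)))
r=arm.move_linear([.4427,-.353,.018],speed=.1,until_force=8); show("down",r)
arm.command_gripper(.35); show("grip")
arm.move_linear([.4427,-.353,.24],speed=.2); show("up")
w=arm.read_camera("side"); cv2.imwrite("pics/s3.png",w["pixels"][:,:,::-1])
E
```

```text
lever r 0.10081067703221974 deg 47.03015102915522
down False t 14.18 tcp [ 0.4431 -0.3533  0.0186] F [-1.41 -0.76  0.26] g 0.678 0.0
grip t 14.62 tcp [ 0.4429 -0.3531  0.0183] F [ 0.08 -0.31  2.99] g 0.494 30.0
up t 15.88 tcp [ 0.4421 -0.3524  0.2388] F [-0.18  0.48 -0.33] g 0.492 30.0<stdin>:3: DeprecationWarning: Arrays of 2-dimensional vectors are deprecated. Use arrays of 3-dimensional vectors instead. (deprecated in NumPy 2.0)
```

The lever is at 47° and the ring is gripped (0.494 × 93 = 46 mm, its diameter). I'll place it on cap A.

```bash
python3 - <<'E'
from h import *
q=down(YAW); A=CAP["A"]
arm.movep(p3(A,.24),q); show("over")
arm.move_linear(p3(A,.165),speed=.1)
r=arm.move_linear(p3(A,.1385),speed=.05,until_force=5); show("near",r)
if not r: r=arm.move_linear(p3(A,.1320),speed=.015,until_force=4); show("seat",r)
E
```

```text
over t 17.84 tcp [0.606  0.1453 0.24  ] F [-0.41 -0.39 -0.4 ] g 0.493 30.0
near False t 19.43 tcp [0.6056 0.1477 0.1384] F [ 0.04 -0.16  0.02] g 0.49 30.0
seat True t 19.81 tcp [0.6057 0.1477 0.1338] F [-0.58 -0.22  4.19] g 0.491 30.0
```

```bash
python3 - <<'E'
from h import *
A=CAP["A"]
arm.command_gripper(.66); show("open")
arm.move_linear(p3(A,.25),speed=.15); arm.movep([.30,.52,.30],down(YAW+.6)); arm.hold(.3); show("clear")
np.set_printoptions(precision=4,suppress=True)
o=[]
for n in("scene","side"):
    c=arm.read_camera(n); p=c["pixels"][:,:,::-1]
    h=cv2.cvtColor(np.ascontiguousarray(p),cv2.COLOR_BGR2HSV);m=cv2.inRange(h,(20,130,90),(35,255,255));k,_,st,ce=cv2.connectedComponentsWithStats(m)
    for i in range(1,k):
        if 150<st[i,4]<900: print(n,st[i],ray(c,ce[i],.1275))
    y,x,z=(130,180,250) if n=="scene" else (110,180,250)
    o.append(cv2.resize(p[y:y+200,x:x+z],None,fx=1.6,fy=1.6,interpolation=cv2.INTER_CUBIC))
cv2.imwrite("pics/end.png",np.hstack(o))
E
```

```text
open t 20.32 tcp [0.6048 0.1474 0.1325] F [ 0.52  0.11 -0.69] g 0.661 0.0
clear t 23.32 tcp [0.3006 0.5197 0.3   ] F [ 0.78 -0.46  0.01] g 0.658 0.0
scene [359 180  17  19 269] [0.6037 0.149  0.1275]
side [284 137  19  20 302] [0.606  0.1492 0.1275]
```

View pics/end.png

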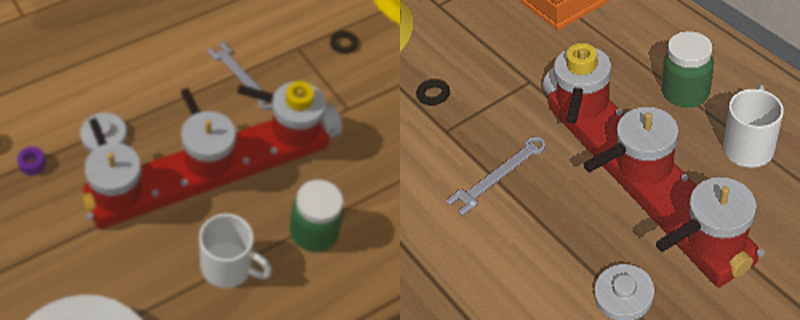

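The ring sits flat over the stud on cap A, at crop (298,95) in the scene view and (581,58) in the side view. A's lever is turned well out of line, and the other caps, spanner, jar, mug and gasket haven't moved.

```bash
python3 -c "
from station import arm; print(arm.hand_in())"
```

```text
the job is handed in; nothing more can be done
None
```

Cap A was the loose one: its lever now stands about 47° out of line, the yellow marker ring sits flat over its stud, and the job is handed in at about 23 s; B and C were never tried because A, tested first, gave way.

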